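# Line up the reflectance standards from white to black

### The arm

A 6-joint arm with a two-finger parallel gripper is mounted at the origin on the work surface. World frame = base frame: x ahead of the robot, y to its left, z up, the work surface at z = 0. Lengths are in m, angles in rad, forces in N, time in s.
With the tool pointing down it reaches from about 0.35 to 0.8 m from the base axis. Payload 7.3 kg.
Tool frame: the origin (TCP) lies at the very end of the fingers, on their centre line; the grasp point (between the pads) lies 19 mm behind it; z points along the fingers, y is the line along which they close (so a half turn about z gives the same grasp; the last joint's range is limited). The gripper opens to 85 mm and grips with 20 to 120 N. Pads are 22 mm wide; open, the fingers measure 114 mm over their backs; the gripper's body (76 mm by 85 mm) begins 54 mm behind the grasp point. The pads swing forward as they close: fully open they stand 13 mm farther back than shut.
Start: joints at [-1.397, 0.342, 1.524, -0, 1.275, -0.146], TCP at [0.165, -0.498, 0.231] pointing down, gripper open.
Joint ranges: [-2.53, 2.53], [-0.77, 2.02], [0.04, 2.7], [-1, 4.14], [0.28, 2.66], [-3.11, 3.11]. Speed limits (rad/s): [2.57, 2.57, 3.14, 3.14, 3.14, 3.14].

### API

Orientations are given as a unit quaternion [x, y, z, w].
In Python, from workcell import ctrl, vision, order gives the robot as it stands.
- The arm moves only by the shell command python3 -m creep 'ROWS' [OPENING] [FORCE]. ROWS is JSON, a list of rows, each a list of 2 entries, a list of its own where there are three numbers: the shift along the tool's x, y, z scaled (see below), then the turn, a rotation vector about the tool's x, y, z scaled (see below). A call has exactly 5 rows; each row shifts and turns the commanded pose from where the row before left it, along the tool's axes as they then stand; what a row does not reach is not made up. The controller multiplies each number of a shift by 0.04 m and each number of a turn by 10 degrees. A row lasts 1/8 s, in which the tool goes at most 62.5 mm and 10.7 degrees, less where a joint would pass 70% of its speed; a pose out of reach is approached as far as the arm can. A call with a number of a shift or a turn outside -1 to 1 is refused whole. A call with a gripper value outside its range is refused whole. OPENING is the closure, from -1 (fully open) to 1 (shut), set as the call begins (- or left out, the last holds). The fingers move at their own pace and stop on an object; FORCE is the grip in N (left out, the last holds). Time passes only in rows, so rows that do not move let the fingers close, or fill a call up. It gives the time, the measured TCP pose, the force, the opening and the grip force at its end, in the units of the state.
- ctrl.read_state(): the state, without advancing time (a new reading comes with each control period).
- vision.camera(name): name is "scene" or "top" or "wrist"; returns a dict with "frame" (384x512x3 uint8, red, green, blue), "fx", "fy", "cx", "cy" (pixels), "rvec" (rotation vector, rad) and "tvec" (3), from world to camera coordinates, as OpenCV has them; the wrist camera has in their place "hand_eye" (4x4, takes a point from camera to tool coordinates, whose origin is the TCP and whose axes are the flange's). Camera axes: x right, y down, z forward; pixel columns grow to the right and rows downward; lengths in m; the calibration is good to about 2 mm. The wrist camera is an equidistant fisheye: a pixel r from the principal point sees the ray r / f radians off the axis. A picture is of the moment at which its call begins: read the wrist's pose just before it. There is no depth.
- order.hand_in(): hands the job in; it is judged then, once.
The state is a dict: "time_s": time; "joint_pos": joint angles; "joint_velocities": joint speeds; "effort": joint torques, N m; "tcp_pos": TCP position; "tool_rot": TCP orientation; "contact_force": force on the tool from outside, world axes, zero at the start; "torque": the same for the moment, N m; "opening": finger opening in m; "gripper_force": force on a finger pad.
Only numpy, scipy, OpenCV 4.12 (cv2) and the standard library are available. Lean on these libraries where they do the work, as an engineer would, in place of code of your own. Each camera call takes 0.05 s, during which the arm holds its last target. There are 200 camera calls.

### The job

Get the grey scale ready for the camera: line up the four blue-cased reflectance standards on the rail in order of shade, one standing face up in the middle of each yellow ring. The white one goes in the ring next to the lamp, then light grey, then dark grey, and the black one in the ring next to the black light trap.

Things in the scene. Friction and masses are not known exactly. Their poses are not given: they have to be found in the camera images.
- white: Reflectance standard with a white face: a loose upright blue cylinder, 42 mm across and 30 mm tall, 60 to 130 g, with a flat 38 mm white disc on top. Origin at the centre of its underside, z up; round, so its yaw means nothing. Starts face up on the table (table top at z = 0).
- light_grey: Reflectance standard with a light grey face: a loose upright blue cylinder, 42 mm across and 30 mm tall, 60 to 130 g, with a flat 38 mm light grey disc on top. Origin at the centre of its underside, z up; round, so its yaw means nothing. Starts face up on the table (table top at z = 0).
- dark_grey: Reflectance standard with a dark grey face: a loose upright blue cylinder, 42 mm across and 30 mm tall, 60 to 130 g, with a flat 38 mm dark grey disc on top. Origin at the centre of its underside, z up; round, so its yaw means nothing. Starts face up on the table (table top at z = 0).
- black: Reflectance standard with a black face: a loose upright blue cylinder, 42 mm across and 30 mm tall, 60 to 130 g, with a flat 38 mm black disc on top. Origin at the centre of its underside, z up; round, so its yaw means nothing. Starts face up on the table (table top at z = 0).
- mark_a: First of four alike flat yellow rings painted in a straight row along the grey rail (rings a, b, c, d in this order, 80 mm apart). 62 mm inner and 70 mm outer diameter, no raised edge. Fixed. Origin at the ring's centre on the rail's top face, which is 8 mm above the table; x points across the rail, y along it from d towards a. The rail is 78 mm wide and 480 mm long, centred on the row.
- mark_b: Second of four alike flat yellow rings painted in a straight row along the grey rail (rings a, b, c, d in this order, 80 mm apart). 62 mm inner and 70 mm outer diameter, no raised edge. Fixed. Origin at the ring's centre on the rail's top face, which is 8 mm above the table; x points across the rail, y along it from d towards a. The rail is 78 mm wide and 480 mm long, centred on the row.
- mark_c: Third of four alike flat yellow rings painted in a straight row along the grey rail (rings a, b, c, d in this order, 80 mm apart). 62 mm inner and 70 mm outer diameter, no raised edge. Fixed. Origin at the ring's centre on the rail's top face, which is 8 mm above the table; x points across the rail, y along it from d towards a. The rail is 78 mm wide and 480 mm long, centred on the row.
- mark_d: Fourth of four alike flat yellow rings painted in a straight row along the grey rail (rings a, b, c, d in this order, 80 mm apart). 62 mm inner and 70 mm outer diameter, no raised edge. Fixed. Origin at the ring's centre on the rail's top face, which is 8 mm above the table; x points across the rail, y along it from d towards a. The rail is 78 mm wide and 480 mm long, centred on the row.
- lamp: Small fixed lamp, a steel cylinder 44 mm across with an orange band and a cream-white dome, 47 mm tall, standing on one end of the rail, 85 mm beyond the outermost ring: beyond ring a or beyond ring d, it varies. Origin at the centre of its underside.
- trap: Fixed light trap, a black finned cylinder 44 mm across and 45 mm tall with a red dot on top, standing on the other end of the rail, 85 mm beyond the outermost ring there. Origin at the centre of its underside.
Things that resemble listed ones, but are neither listed nor needed, are in the scene too. Leave any pink look-alike of the black alone.

How it is judged:
By the outcome, as a careful person would: the job done as asked, in the order asked, and still so for the second after the job is handed in, with the robot touching nothing.
It also fails if it takes over 90 s, if anything falls off the work surface, if the arm or the gripper's body presses on something with over 40 N, if the wrist force passes 120 N, or if a joint passes its speed limit or range.

## Working session

There is one attempt and no reset: what is moved stays moved. The work goes in short steps, Python scripts to look and compute and a shell command to move; the robot and the scene stay as the last step left them, time stands still between calls to the robot, and variables do not carry over. Pictures are saved under pics/ and viewed, at most 14 in all, crops included, and the job is handed in when it is done.

```bash
mkdir -p pics; ls
python3 - <<'E'
from workcell import ctrl, vision
import cv2
for n in ["scene","top"]:
    c=vision.camera(n); cv2.imwrite(f"pics/{n}0.png",c["frame"][:,:,::-1])
    print({k:v for k,v in c.items() if k!="frame"})
print(ctrl.read_state())
E
```

```text
pics
{'fx': 407.24053641041144, 'fy': 407.24053641041144, 'cx': 250.6850497685827, 'cy': 189.65976615497553, 'rvec': array([ 1.22049996,  2.53909304, -0.71848228]), 'tvec': array([ 0.33419984, -0.30564382,  1.12331875])}
{'fx': 370.99362833752656, 'fy': 370.99362833752656, 'cx': 257.32905324328084, 'cy': 194.27522064836143, 'rvec': array([ 2.13886521, -2.12436376,  0.14454579]), 'tvec': array([0.00145531, 0.53399548, 0.80306253])}
{'time_s': 0.1, 'joint_pos': array([-1.39699963e+00,  3.42656770e-01,  1.52491749e+00,  1.77105476e-06,
        1.27537677e+00, -1.45957004e-01]), 'joint_velocities': array([-8.89032625e-05, -2.41483374e-03, -4.11834696e-03, -5.92129891e-04,
        2.40699982e-03, -1.60325964e-03]), 'effort': array([ 1.42294004e-03, -4.34448624e+01, -2.46490449e+01, -1.90850710e-04,
        4.63709366e-03,  4.96813897e-06]), 'tcp_pos': array([ 0.16500694, -0.49802853,  0.23069491]), 'tool_rot': array([ 9.87246709e-01,  1.59196340e-01, -8.60700590e-06, -6.79135864e-04]), 'contact_force': array([-0.01603695,  0.54756679, -0.10452982]), 'torque': array([ 0.02479899,  0.03023536, -0.02182687]), 'gripper_force': 0.0, 'opening': 0.08548298096363693}
```

View pics/scene0.png

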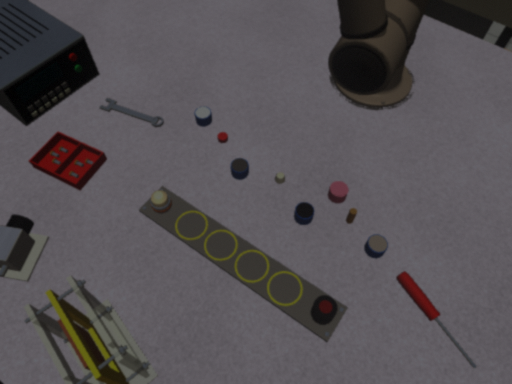

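View pics/top0.png

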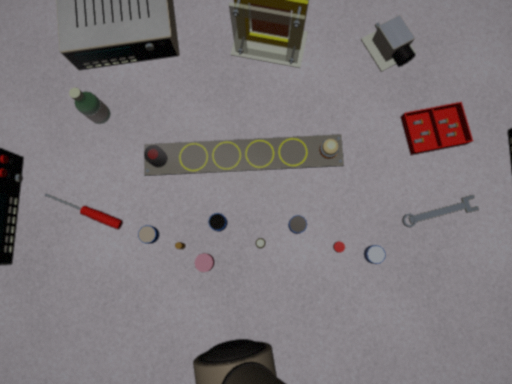

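The top view shows the rail with the lamp at (330,147), the trap at (155,155), and rings at x=193, 226, 260 and 293. The standards look to be white (375,254), dark grey (298,224), black (218,222) and light grey (148,234). The pink look-alike is at (204,262).

```bash
cat > h.py <<'E'
import numpy as np, cv2
from scipy.spatial.transform import Rotation as R
from workcell import ctrl, vision
def cast(c,uv,z):
    uv=np.atleast_2d(np.array(uv,float)); d=np.c_[(uv[:,0]-c["cx"])/c["fx"],(uv[:,1]-c["cy"])/c["fy"],np.ones(len(uv))]
    M=R.from_rotvec(c["rvec"]); o=-M.inv().apply(c["tvec"]); d=M.inv().apply(d)
    return o+d*((z-o[2])/d[:,2])[:,None]
def wcast(c,st,uv,z):
    uv=np.atleast_2d(np.array(uv,float)); p=np.c_[(uv[:,0]-c["cx"])/c["fx"],(uv[:,1]-c["cy"])/c["fy"]]
    t=np.linalg.norm(p,axis=1); d=np.c_[p*(np.sin(t)/np.maximum(t,1e-9))[:,None],np.cos(t)]
    H=c["hand_eye"]; Q=R.from_quat(st["tool_rot"])
    o=Q.apply(H[:3,3])+st["tcp_pos"]; d=Q.apply(d@H[:3,:3].T)
    return o+d*((z-o[2])/d[:,2])[:,None]
def togo(st,target):
    """shift in tool axes, in row units (40 mm)"""
    return R.from_quat(st["tool_rot"]).inv().apply(np.array(target)-st["tcp_pos"])/0.04
E
python3 - <<'E'
from h import *
np.set_printoptions(precision=4,suppress=True)
c=vision.camera("top"); f=c["frame"].astype(int)
seeds=dict(white=(375,254),dg=(298,224),black=(218,222),lg=(148,234),pink=(204,262))
for k,s in seeds.items():
    print(k,cast(c,s,.03)[0][:2],f[s[1]-2:s[1]+3,s[0]-2:s[0]+3].mean((0,1)))
for k,s in dict(lamp=(330,147),trap=(155,155)).items(): print(k,cast(c,s,.046)[0][:2])
hsv=cv2.cvtColor(c["frame"],cv2.COLOR_RGB2HSV)
m=cv2.inRange(hsv,(20,110,60),(40,255,255)); m[:125]=0;m[180:]=0; 
n,l,st,ce=cv2.connectedComponentsWithStats(m)
for i in range(1,n):
    if st[i,4]>30:
        cc,_=cv2.minEnclosingCircle(np.argwhere(l==i)[:,::-1].astype(np.float32)); print("ring",cc,cast(c,cc,.008)[0][:2],cast(c,ce[i],.008)[0][:2])
b=cv2.inRange(hsv,(105,110,20),(130,255,255)); n,l,st,ce=cv2.connectedComponentsWithStats(b)
for i in range(1,n):
    if st[i,4]>12: print("blue",st[i],ce[i])
c2=vision.camera("wrist"); s=ctrl.read_state(); print(c2["fx"],c2["cx"],c2["cy"],c2["hand_eye"])
print(cv2.imwrite("pics/top_crop.png",cv2.resize(c["frame"][195:285,120:420,::-1],None,fx=2.6,fy=2.6,interpolation=cv2.INTER_CUBIC)))
for k,sd in seeds.items():
    t=cast(c,sd,.15)[0]; t=cast(c,sd,.03)[0]; t[2]=.15; print(k,togo(s,t))
print(R.from_quat(s["tool_rot"]).as_matrix())
E
```

```text
white [ 0.4019 -0.2592] [143.84 147.12 152.16]
dg [ 0.4678 -0.0878] [79.52 75.12 70.76]
black [0.4712 0.0947] [15.96 15.24 13.56]
lg [0.4427 0.2542] [134.08 125.36 112.2 ]
pink [0.3809 0.1241] [144.76 105.04 116.64]
lamp [ 0.6443 -0.1614]
trap [0.624  0.2427]
ring (292.5689697265625, 151.5) [ 0.6439 -0.0782] [ 0.6446 -0.0784]
ring (259.4305114746094, 153.08912658691406) [0.6397 0.0015] [ 0.6431 -0.0011]
ring (229.0, 151.5) [0.6434 0.0751] [0.6549 0.0656]
ring (192.53334045410156, 157.32000732421875) [0.6287 0.163 ] [0.6168 0.1761]
blue [216 217  11  14  34] [222.2647 225.3235]
blue [153 229   5  13  20] [155.8  234.65]
297.3186396354542 259.90590374372175 189.46673343357068 [[-0.0005 -0.9535 -0.3015  0.0778]
 [ 1.     -0.0005 -0.0002 -0.0001]
 [ 0.0001 -0.3015  0.9535 -0.1407]
 [ 0.      0.      0.      1.    ]]
True
white [ 7.499  -3.8078  2.0267]
dg [10.4111 -7.3574  2.0304]
black [ 11.9242 -11.662    2.0346]
lg [ 12.5016 -15.6704   2.0383]
pink [ 10.0132 -13.0677   2.0355]
[[ 0.9493  0.3144 -0.0001]
 [ 0.3144 -0.9493  0.0009]
 [ 0.0002 -0.0009 -1.    ]]
```

View pics/top_crop.png

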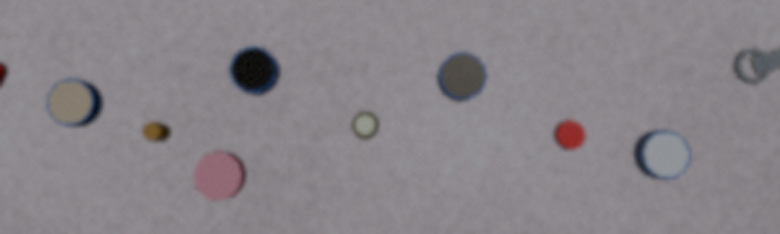

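```bash
python3 -m creep '[[[0,0,0],[0,0,-1]],[[0,0,0],[0,0,-1]],[[0,0,0],[0,0,-1]],[[0,0,0],[0,0,-1]],[[0,0,0],[0,0,-1]]]' -1 40
python3 -m creep '[[[0,0,0],[0,0,-1]],[[0,0,0],[0,0,-1]],[[0,0,0],[0,0,-0.17]],[[1,1,0],[0,0,0]],[[1,1,0],[0,0,0]]]'
python3 -m creep '[[[1,1,0],[0,0,0]],[[1,1,0],[0,0,0]],[[1,1,0.3],[0,0,0]],[[0,0.5,0],[0,0,0]],[[0,0,0],[0,0,0]]]'
cat >> h.py <<'E'
def disc(seed_xy, out=None, z=.03):
    """centre of the disc+case blob nearest a given world xy, by the wrist camera, at height z"""
    st=ctrl.read_state(); c=vision.camera("wrist")
    if out: cv2.imwrite(out,c["frame"][:,:,::-1])
    return st,c
E
python3 - <<'E'
from h import *
st,c=disc(None,"pics/w1.png"); print(st["tcp_pos"],R.from_quat(st["tool_rot"]).as_matrix().round(3),togo(st,(.402,-.259,.15)))
E
```

```text
time_s: 0.82
tcp_pos: [0.1651, -0.4983, 0.2311]
tool_rot: [0.826, 0.564, 0.0, -0.0]
contact_force: [0.2, 0.0, -0.4]
opening: 0.0853
gripper_force: 0.0
time_s: 1.45
tcp_pos: [0.2455, -0.4176, 0.2311]
tool_rot: [0.709, 0.705, 0.0, -0.0]
contact_force: [1.2, -0.3, 0.3]
opening: 0.0853
gripper_force: 0.0
time_s: 2.08
tcp_pos: [0.3859, -0.2978, 0.2191]
tool_rot: [0.707, 0.707, -0.0, 0.0]
contact_force: [0.3, -0.0, 0.3]
opening: 0.0852
gripper_force: 0.0
[ 0.38591765 -0.29775518  0.21911327] [[-0.001  1.    -0.   ]
 [ 1.     0.001 -0.   ]
 [-0.    -0.    -1.   ]] [0.96878339 0.40274907 1.72772486]
```

View pics/w1.png

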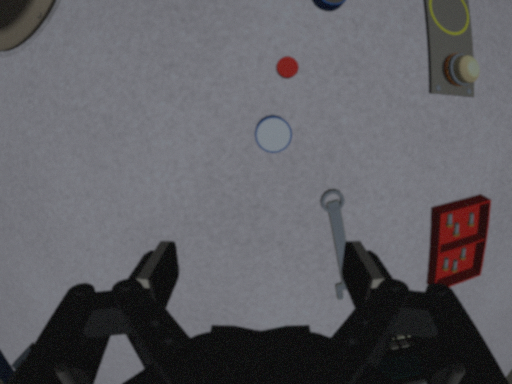

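The wrist view shows the white disc, blue-rimmed, at (273,133), and the lamp end of the rail at top right.

```bash
cat >> h.py <<'E'
def face(uv, tol=14, z=.03, out=None):
    """flood the face from pixel uv in the wrist picture; world centre and pixel diameter"""
    st,c=disc(None,out); f=cv2.medianBlur(c["frame"],5); m=np.zeros((386,514),np.uint8)
    cv2.floodFill(f.copy(),m,tuple(uv),0,(tol,)*3,(tol,)*3,4|cv2.FLOODFILL_MASK_ONLY|cv2.FLOODFILL_FIXED_RANGE|(255<<8))
    k=cv2.findContours(m[1:-1,1:-1],cv2.RETR_EXTERNAL,cv2.CHAIN_APPROX_NONE)[0][0][:,0]
    w=wcast(c,st,k,z)[:,:2].astype(np.float32); (x,y),r=cv2.minEnclosingCircle(w); el=cv2.fitEllipse(w)
    print("encl",x,y,"r",r,"ellipse",el); return st,c,np.array(el[0])
def wproj(c,st,p):
    """world point to wrist pixel"""
    q=R.from_quat(st["tool_rot"]).inv().apply(np.array(p)-st["tcp_pos"]); H=c["hand_eye"]; q=H[:3,:3].T@(q-H[:3,3])
    t=np.arctan2(np.hypot(q[0],q[1]),q[2]); n=q[:2]/np.hypot(q[0],q[1])
    return np.array([c["cx"],c["cy"]])+c["fx"]*t*n
E
python3 - <<'E'
from h import *
st,c,p=face((273,133)); print(togo(st,(*p,.10)),togo(st,(*p,.004)))
E
```

```text
encl 0.4014284312725067 -0.2605458199977875 r 0.018079062923789024 ellipse ((0.4013534188270569, -0.2604861557483673), (0.03481976315379143, 0.03509059548377991), 102.36119079589844)
[0.94148433 0.40964095 2.97796113] [0.94138751 0.41080414 5.37796085]
```

```bash
python3 -m creep '[[[0.94,0.41,0.5],[0,0,0]],[[0,0,1],[0,0,0]],[[0,0,1],[0,0,0]],[[0,0,1],[0,0,0]],[[0,0,1],[0,0,0]]]'
python3 -m creep '[[[0,0,0.6],[0,0,0]],[[0,0,0.25],[0,0,0]],[[0,0,0],[0,0,0]],[[0,0,0],[0,0,0]],[[0,0,0],[0,0,0]]]'
python3 -m creep '[[[0,0,0],[0,0,0]],[[0,0,0],[0,0,0]],[[0,0,0],[0,0,0]],[[0,0,0],[0,0,0]],[[0,0,0],[0,0,0]]]' 1 40
```

```text
time_s: 2.8
tcp_pos: [0.4005, -0.2616, 0.0385]
tool_rot: [0.708, 0.706, -0.0, 0.0]
contact_force: [0.8, -0.5, 0.2]
opening: 0.0856
gripper_force: 0.0
time_s: 3.42
tcp_pos: [0.4018, -0.2612, 0.0062]
tool_rot: [0.707, 0.707, 0.0, 0.001]
contact_force: [1.0, 0.3, 0.2]
opening: 0.0855
gripper_force: 0.0
time_s: 4.05
tcp_pos: [0.4014, -0.2607, 0.0057]
tool_rot: [0.707, 0.707, -0.0, 0.0]
contact_force: [-1.0, 1.3, 5.5]
opening: 0.0397
gripper_force: 40.0
```

```bash
python3 -m creep '[[[0,0,-0.5],[0,0,0]],[[0,0,-1],[0,0,0]],[[0,0,-1],[0,0,0]],[[0.6,1,-0.6],[0,0,0]],[[0.6,1,0],[0,0,0]]]'
python3 -m creep '[[[0.6,1,0],[0,0,0]],[[0.6,1,0],[0,0,0]],[[0.4,1,0],[0,0,0]],[[0.4,0.8,0],[0,0,0]],[[0,0,0],[0,0,0]]]'
python3 - <<'E'
from h import *
st,c=disc(None,"pics/w2.png"); print(st["tcp_pos"],st["opening"])
hsv=cv2.cvtColor(c["frame"],cv2.COLOR_RGB2HSV)
m=cv2.morphologyEx(cv2.inRange(hsv,(20,90,60),(40,255,255)),cv2.MORPH_CLOSE,np.ones((3,3)))
n,l,s,ce=cv2.connectedComponentsWithStats(m)
for i in range(1,n):
    if s[i,4]>60:
        k=np.argwhere(l==i)[:,::-1]; w=wcast(c,st,k,.008)[:,:2].astype(np.float32)
        print(s[i],cv2.minEnclosingCircle(w),cv2.fitEllipse(w)[0])
E
```

```text
time_s: 4.68
tcp_pos: [0.4832, -0.213, 0.1316]
tool_rot: [0.707, 0.707, 0.0, 0.002]
contact_force: [-1.1, -1.3, -0.6]
opening: 0.0398
gripper_force: 40.8
time_s: 5.3
tcp_pos: [0.6346, -0.131, 0.1282]
tool_rot: [0.706, 0.708, -0.0, -0.0]
contact_force: [0.6, -0.2, -1.1]
opening: 0.0396
gripper_force: 40.9
[ 0.63456262 -0.13100757  0.128186  ] 0.03963327420906996
[ 224    0   82   76 1197] ((0.638643741607666, 0.0025333198718726635), 0.03565915673971176) (0.6386417150497437, 0.0020313540007919073)
[ 229   86   80   79 1232] ((0.642886757850647, -0.0774497240781784), 0.0353630967438221) (0.6429124474525452, -0.07742594182491302)
```

View pics/w2.png

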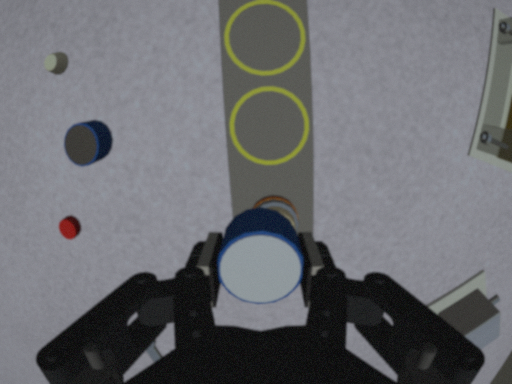

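The held white disc is at (262,268), centred between the fingers. Rings 1 and 2 are clean at (269,125) and (265,38).

Run:
```python
from h import *
st=ctrl.read_state(); st,c,p=face((262,268),z=st["tcp_pos"][2]+.0243); print(p-st["tcp_pos"][:2], togo(st,(.643,-.0775,.0145)))
```

```text
encl 0.6338258385658264 -0.13079112768173218 r 0.018385695293545723 ellipse ((0.6338447332382202, -0.13068276643753052), (0.03595338016748428, 0.03621017932891846), 96.67306518554688)
[0.00062779 0.0011476 ] [1.35691073 0.25235402 2.84212206]
```

```bash
python3 -m creep '[[[0.7,0.13,0],[0,0,0]],[[0.63,0.11,0.3],[0,0,0]],[[0,0,0.8],[0,0,0]],[[0,0,0.8],[0,0,0]],[[0,0,0.5],[0,0,0]]]'
python3 -m creep '[[[0,0,0.2],[0,0,0]],[[0,0,0.2],[0,0,0]],[[0,0,0],[0,0,0]],[[0,0,0],[0,0,0]],[[0,0,0],[0,0,0]]]'
```

```text
time_s: 6.02
tcp_pos: [0.641, -0.0801, 0.0317]
tool_rot: [0.707, 0.707, -0.001, -0.001]
contact_force: [1.0, 1.0, -0.3]
opening: 0.0397
gripper_force: 40.9
time_s: 6.65
tcp_pos: [0.6433, -0.0795, 0.018]
tool_rot: [0.707, 0.707, 0.0, 0.001]
contact_force: [0.1, -0.4, -1.9]
opening: 0.0397
gripper_force: 40.9
```

```bash
python3 -m creep '[[[0.03,0,0.06],[0,0,0]],[[0,0,0.04],[0,0,0]],[[0,0,0],[0,0,0]],[[0,0,0],[0,0,0]],[[0,0,0],[0,0,0]]]'
python3 -m creep '[[[0,0,0],[0,0,0]],[[0,0,0],[0,0,0]],[[0,0,0],[0,0,0]],[[0,0,0],[0,0,0]],[[0,0,0],[0,0,0]]]' -1
```

```text
time_s: 7.28
tcp_pos: [0.6429, -0.078, 0.0137]
tool_rot: [0.707, 0.707, 0.0, 0.0]
contact_force: [-3.1, 1.8, 5.4]
opening: 0.0395
gripper_force: 41.4
time_s: 7.9
tcp_pos: [0.6429, -0.0782, 0.0132]
tool_rot: [0.707, 0.707, -0.0, 0.0]
contact_force: [0.1, -0.3, 0.5]
opening: 0.0856
gripper_force: 0.0
```

```bash
python3 -m creep '[[[0,0,-1],[0,0,0]],[[0,0,-1],[0,0,0]],[[0,0,-1],[0,0,0]],[[-0.3,-1,-1],[0,0,0]],[[-0.3,-1,0],[0,0,0]]]'
python3 -m creep '[[[-0.4,-1,0],[0,0,0]],[[0,-1,0],[0,0,0]],[[0,-0.4,0],[0,0,0]],[[0,0,0],[0,0,0]],[[0,0,0],[0,0,0]]]'
python3 - <<'E'
from h import *
np.set_printoptions(precision=4,suppress=True)
st,c=disc(None,"pics/w3.png"); print(st["tcp_pos"],wproj(c,st,(.468,-.088,.03)),wproj(c,st,(.643,-.0775,.038)))
_,_,p=face([int(v) for v in wproj(c,st,(.468,-.088,.03))],tol=12); print(togo(st,(*p,.005)))
face([int(v) for v in wproj(c,st,(.643,-.0775,.038))],z=.038)
E
```

```text
time_s: 8.52
tcp_pos: [0.5638, -0.1029, 0.1767]
tool_rot: [0.707, 0.707, 0.002, 0.003]
contact_force: [-0.4, -0.4, 0.1]
opening: 0.0852
gripper_force: 0.0
time_s: 9.15
tcp_pos: [0.4678, -0.1184, 0.1735]
tool_rot: [0.707, 0.707, 0.0, 0.001]
contact_force: [1.0, -0.2, -0.1]
opening: 0.0855
gripper_force: 0.0
[ 0.4678 -0.1184  0.1735] [259.3473 147.0625] [426.9305 142.9261]
encl 0.4683079421520233 -0.08592966198921204 r 0.017975741997361183 ellipse ((0.46825873851776123, -0.08602846413850784), (0.03442355990409851, 0.03494005277752876), 172.41445922851562)
[0.8123 0.0071 4.2131]
encl 0.4529201090335846 -0.20640747249126434 r 0.3692683279514313 ellipse ((0.4205722212791443, -0.1414068341255188), (0.34470704197883606, 0.6795777678489685), 92.49141693115234)
```

View pics/w3.png

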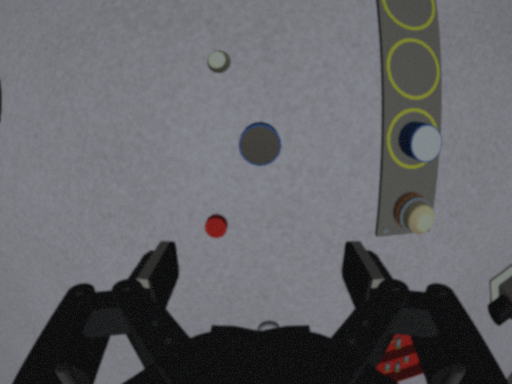

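Dark grey is at (260,144). White stands in the first ring at (425,142), as predicted.

```bash
python3 -m creep '[[[0.8,0,0.3],[0,0,0]],[[0,0,1],[0,0,0]],[[0,0,1],[0,0,0]],[[0,0,0.9],[0,0,0]],[[0,0,0.7],[0,0,0]]]'
python3 -m creep '[[[0,0,0.2],[0,0,0]],[[0,0,0.1],[0,0,0]],[[0,0,0],[0,0,0]],[[0,0,0],[0,0,0]],[[0,0,0],[0,0,0]]]'
python3 -m creep '[[[0,0,0],[0,0,0]],[[0,0,0],[0,0,0]],[[0,0,0],[0,0,0]],[[0,0,0],[0,0,0]],[[0,0,0],[0,0,0]]]' 1 40
```

```text
time_s: 9.93
tcp_pos: [0.467, -0.086, 0.0156]
tool_rot: [0.707, 0.707, -0.0, -0.0]
contact_force: [0.0, 0.6, -0.7]
opening: 0.0854
gripper_force: 0.0
time_s: 10.55
tcp_pos: [0.4673, -0.0864, 0.0059]
tool_rot: [0.707, 0.707, 0.0, 0.001]
contact_force: [0.1, 0.7, -0.5]
opening: 0.0857
gripper_force: 0.0
time_s: 11.18
tcp_pos: [0.467, -0.0863, 0.0056]
tool_rot: [0.707, 0.707, 0.0, 0.0]
contact_force: [-1.2, -0.1, 5.9]
opening: 0.0397
gripper_force: 40.1
```

```bash
python3 -m creep '[[[0,0,-0.5],[0,0,0]],[[0,0,-1],[0,0,0]],[[0,0,-1],[0,0,0]],[[0.9,1,-0.5],[0,0,0]],[[0.9,1,0],[0,0,0]]]'
python3 -m creep '[[[0.9,1,0],[0,0,0]],[[0.7,1,0],[0,0,0]],[[0,0.2,0],[0,0,0]],[[0,0,0],[0,0,0]],[[0,0,0],[0,0,0]]]'
cat >> h.py <<'E'
def rings(out=None):
    st,c=disc(None,out); hsv=cv2.cvtColor(c["frame"],cv2.COLOR_RGB2HSV)
    m=cv2.morphologyEx(cv2.inRange(hsv,(20,90,60),(40,255,255)),cv2.MORPH_CLOSE,np.ones((3,3)))
    n,l,s,ce=cv2.connectedComponentsWithStats(m)
    for i in range(1,n):
        if s[i,4]>60:
            w=wcast(c,st,np.argwhere(l==i)[:,::-1],.008)[:,:2].astype(np.float32); print("ring",s[i],cv2.minEnclosingCircle(w))
E
python3 - <<'E'
from h import *
rings()
st=ctrl.read_state(); st,c,p=face((262,268),z=st["tcp_pos"][2]+.0243,tol=12); o=p-st["tcp_pos"][:2]; print(st["tcp_pos"],o, togo(st,(.6345-o[0],.082-o[1],.0138)))
E
```

```text
time_s: 11.8
tcp_pos: [0.5489, -0.014, 0.1274]
tool_rot: [0.708, 0.707, 0.001, 0.002]
contact_force: [0.6, -0.8, -1.7]
opening: 0.0397
gripper_force: 40.7
time_s: 12.42
tcp_pos: [0.6338, 0.0489, 0.125]
tool_rot: [0.707, 0.707, -0.001, -0.0]
contact_force: [-0.1, 0.5, -0.9]
opening: 0.0401
gripper_force: 40.8
ring [ 215   19   82   79 1193] ((0.6304095387458801, 0.16205106675624847), 0.03521860018372536)
ring [ 22  52  11  14 105] ((0.3861399292945862, 0.1910810023546219), 0.008531640283763409)
ring [ 221  109   80   78 1179] ((0.6347288489341736, 0.08265838027000427), 0.03531612083315849)
ring [231 196  71  40 471] ((0.6404008865356445, 0.009635740891098976), 0.0344846285879612)
ring [ 474  205   38  116 1556] ((0.996614933013916, -0.08058473467826843), 0.12107286602258682)
ring [290 286  13  27 121] ((0.6723154783248901, -0.08123251050710678), 0.018872544169425964)
ring [237 300  12  14  65] ((0.6148951053619385, -0.0911562591791153), 0.011256578378379345)
encl 0.6345553398132324 0.049986615777015686 r 0.01834438182413578 ellipse ((0.6345584392547607, 0.05001809075474739), (0.035834137350320816, 0.03604404255747795), 8.291769027709961)
[0.63392341 0.04884962 0.12529164] [0.00063502 0.00116847] [8.00030564e-01 4.80472876e-04 2.78715285e+00]
```

```bash
python3 -m creep '[[[0.81,0,0.2],[0,0,0]],[[0,0,0.7],[0,0,0]],[[0,0,0.8],[0,0,0]],[[0,0,0.6],[0,0,0]],[[0,0,0.2],[0,0,0]]]'
python3 -m creep '[[[0,0,0.14],[0,0,0]],[[0,0,0.13],[0,0,0]],[[0,0,0],[0,0,0]],[[0,0,0],[0,0,0]],[[0,0,0],[0,0,0]]]'
```

```text
time_s: 13.15
tcp_pos: [0.6336, 0.0816, 0.0241]
tool_rot: [0.707, 0.707, -0.001, -0.001]
contact_force: [0.1, 0.1, -1.0]
opening: 0.0395
gripper_force: 40.8
time_s: 13.78
tcp_pos: [0.6351, 0.0822, 0.0149]
tool_rot: [0.707, 0.707, 0.0, 0.0]
contact_force: [-0.6, 0.5, -1.1]
opening: 0.0396
gripper_force: 40.8
```

```bash
python3 -m creep '[[[0,0,0.03],[0,0,0]],[[0,0,0],[0,0,0]],[[0,0,0],[0,0,0]],[[0,0,0],[0,0,0]],[[0,0,0],[0,0,0]]]'
python3 -m creep '[[[0,0,0],[0,0,0]],[[0,0,0],[0,0,0]],[[0,0,0],[0,0,0]],[[0,0,0],[0,0,0]],[[0,0,0],[0,0,0]]]' -1
python3 -m creep '[[[0,0,-1],[0,0,0]],[[0,0,-1],[0,0,0]],[[0,0,-1],[0,0,0]],[[-0.3,-1,-1],[0,0,0]],[[-0.2,-1,0],[0,0,0]]]'
python3 -m creep '[[[0,-1,0],[0,0,0]],[[0,-1,0],[0,0,0]],[[0,-0.1,0],[0,0,0]],[[0,0,0],[0,0,0]],[[0,0,0],[0,0,0]]]'
python3 - <<'E'
from h import *
np.set_printoptions(precision=4,suppress=True)
st,c=disc(None,"pics/w4.png"); u=wproj(c,st,(.471,.095,.03)); print(u,wproj(c,st,(.6347,.0825,.038)))
_,_,p=face([int(v) for v in u],tol=12); print(togo(st,(*p,.0055)))
E
```

```text
time_s: 14.4
tcp_pos: [0.6351, 0.0822, 0.0136]
tool_rot: [0.707, 0.707, 0.0, 0.0]
contact_force: [-0.6, -0.3, 4.1]
opening: 0.0398
gripper_force: 41.1
time_s: 15.02
tcp_pos: [0.6348, 0.0822, 0.0132]
tool_rot: [0.707, 0.707, -0.0, -0.0]
contact_force: [0.6, -0.6, 0.7]
opening: 0.0855
gripper_force: 0.0
time_s: 15.65
tcp_pos: [0.5558, 0.0618, 0.1766]
tool_rot: [0.707, 0.707, 0.002, 0.003]
contact_force: [0.4, 0.1, -0.7]
opening: 0.0855
gripper_force: 0.0
time_s: 16.27
tcp_pos: [0.4721, 0.062, 0.1734]
tool_rot: [0.707, 0.707, 0.0, 0.0]
contact_force: [-1.1, -0.5, 0.3]
opening: 0.0854
gripper_force: 0.0
[258.0507 144.5726] [415.1143 161.6753]
encl 0.4724713861942291 0.09840240329504013 r 0.017166491597890854 ellipse ((0.4725157916545868, 0.09817608445882797), (0.03282173350453377, 0.03317025676369667), 112.45758056640625)
[0.904  0.0075 4.1963]
```

View pics/w4.png

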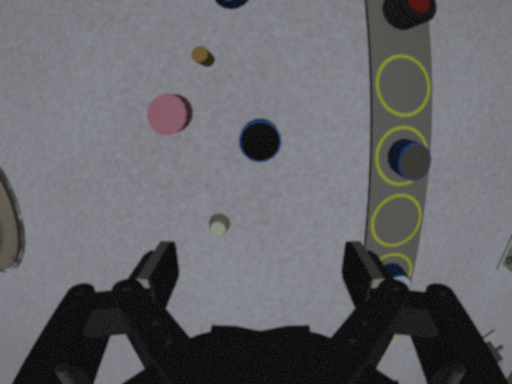

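Black is at (260,140), clear of the pink one at (168,114). Dark grey stands in ring 3 at (412,160).

```bash
python3 -m creep '[[[0.9,0,0.3],[0,0,0]],[[0,0,1],[0,0,0]],[[0,0,1],[0,0,0]],[[0,0,0.9],[0,0,0]],[[0,0,0.7],[0,0,0]]]'
python3 -m creep '[[[0,0,0.2],[0,0,0]],[[0,0,0.1],[0,0,0]],[[0,0,0],[0,0,0]],[[0,0,0],[0,0,0]],[[0,0,0],[0,0,0]]]'
python3 -m creep '[[[0,0,0],[0,0,0]],[[0,0,0],[0,0,0]],[[0,0,0],[0,0,0]],[[0,0,0],[0,0,0]],[[0,0,0],[0,0,0]]]' 1 40
```

```text
time_s: 17.0
tcp_pos: [0.4709, 0.0981, 0.0155]
tool_rot: [0.707, 0.707, -0.0, -0.0]
contact_force: [-0.1, 0.3, -1.1]
opening: 0.0851
gripper_force: 0.0
time_s: 17.62
tcp_pos: [0.4713, 0.0981, 0.0059]
tool_rot: [0.707, 0.707, 0.0, 0.0]
contact_force: [0.0, 0.3, 0.1]
opening: 0.0854
gripper_force: 0.0
time_s: 18.25
tcp_pos: [0.471, 0.0981, 0.0056]
tool_rot: [0.707, 0.707, 0.0, 0.0]
contact_force: [-0.9, -0.8, 6.0]
opening: 0.0398
gripper_force: 40.1
```

```bash
python3 -m creep '[[[0,0,-0.5],[0,0,0]],[[0,0,-1],[0,0,0]],[[0,0,-1],[0,0,0]],[[0.4,1,-0.5],[0,0,0]],[[0.4,1,0],[0,0,0]]]'
python3 -m creep '[[[0.4,1,0],[0,0,0]],[[0.3,1,0],[0,0,0]],[[0,0,0],[0,0,0]],[[0,0,0],[0,0,0]],[[0,0,0],[0,0,0]]]'
python3 - <<'E'
from h import *
st=ctrl.read_state(); st,c,p=face((262,268),z=st["tcp_pos"][2]+.0243,tol=12); o=p-st["tcp_pos"][:2]; print(st["tcp_pos"],o, togo(st,(.6304-o[0],.162-o[1],.0137)))
E
```

```text
time_s: 18.88
tcp_pos: [0.5528, 0.1306, 0.1275]
tool_rot: [0.707, 0.707, 0.002, 0.001]
contact_force: [0.6, 0.2, -1.4]
opening: 0.0398
gripper_force: 40.8
time_s: 19.5
tcp_pos: [0.6298, 0.1579, 0.1252]
tool_rot: [0.707, 0.707, -0.0, -0.0]
contact_force: [-0.1, 0.2, -0.8]
opening: 0.04
gripper_force: 40.9
encl 0.6304522156715393 0.1590312421321869 r 0.01785901188850403 ellipse ((0.6304718852043152, 0.15901587903499603), (0.034818485379219055, 0.03517850488424301), 97.59265899658203)
[0.62983078 0.15790058 0.12523903] [0.0006411 0.0011153] [7.52704102e-02 9.75249770e-04 2.78845814e+00]
```

Then down, release, and on to light grey (.443,.254).

```bash
python3 -m creep '[[[0.08,0,0.2],[0,0,0]],[[0,0,0.7],[0,0,0]],[[0,0,0.8],[0,0,0]],[[0,0,0.6],[0,0,0]],[[0,0,0.2],[0,0,0]]]'
python3 -m creep '[[[0,0,0.14],[0,0,0]],[[0,0,0.13],[0,0,0]],[[0,0,0.03],[0,0,0]],[[0,0,0],[0,0,0]],[[0,0,0],[0,0,0]]]'
python3 -m creep '[[[0,0,0],[0,0,0]],[[0,0,0],[0,0,0]],[[0,0,0],[0,0,0]],[[0,0,0],[0,0,0]],[[0,0,0],[0,0,0]]]' -1
python3 -m creep '[[[0,0,-1],[0,0,0]],[[0,0,-1],[0,0,0]],[[0,0,-1],[0,0,0]],[[0.3,-1,-1],[0,0,0]],[[0.4,-1,0],[0,0,0]]]'
python3 -m creep '[[[0.5,-1,0],[0,0,0]],[[0.2,-1,0],[0,0,0]],[[0,-0.7,0],[0,0,0]],[[0,0,0],[0,0,0]],[[0,0,0],[0,0,0]]]'
python3 - <<'E'
from h import *
np.set_printoptions(precision=4,suppress=True)
st,c=disc(None,"pics/w5.png"); u=wproj(c,st,(.443,.256,.03)); print(u)
_,_,p=face([int(v) for v in u],tol=12); print(togo(st,(*p,.0055)))
E
```

```text
time_s: 20.18
tcp_pos: [0.6294, 0.1613, 0.0233]
tool_rot: [0.707, 0.707, -0.001, -0.001]
contact_force: [-0.2, 0.4, -1.4]
opening: 0.0398
gripper_force: 40.9
time_s: 20.8
tcp_pos: [0.6311, 0.1614, 0.0137]
tool_rot: [0.707, 0.707, 0.0, 0.0]
contact_force: [0.1, 0.6, 0.5]
opening: 0.04
gripper_force: 41.0
time_s: 21.42
tcp_pos: [0.6308, 0.1614, 0.0133]
tool_rot: [0.707, 0.707, -0.0, 0.0]
contact_force: [-0.6, 0.1, -0.2]
opening: 0.0853
gripper_force: 0.0
time_s: 22.05
tcp_pos: [0.5518, 0.1897, 0.1768]
tool_rot: [0.707, 0.707, 0.003, 0.002]
contact_force: [0.3, 0.6, -0.8]
opening: 0.0856
gripper_force: 0.0
time_s: 22.68
tcp_pos: [0.4438, 0.2174, 0.1736]
tool_rot: [0.707, 0.707, 0.001, 0.0]
contact_force: [0.4, 0.2, 0.5]
opening: 0.0855
gripper_force: 0.0
[258.2436 138.8078]
encl 0.441912442445755 0.2589668333530426 r 0.019102485850453377 ellipse ((0.44277191162109375, 0.25896546244621277), (0.034894999116659164, 0.0357523113489151), 94.74750518798828)
[ 1.0381 -0.0316  4.2038]
```

View pics/w5.png

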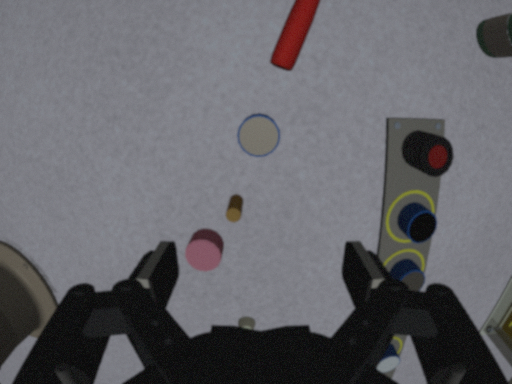

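Light grey is at (258,135). The path down beside the brown peg and the screwdriver is clear, and black is in ring 4.

```bash
python3 -m creep '[[[1,-0.02,0.3],[0,0,0]],[[0.04,-0.01,1],[0,0,0]],[[0,0,1],[0,0,0]],[[0,0,0.9],[0,0,0]],[[0,0,0.7],[0,0,0]]]'
python3 -m creep '[[[0,0,0.2],[0,0,0]],[[0,0,0.1],[0,0,0]],[[0,0,0],[0,0,0]],[[0,0,0],[0,0,0]],[[0,0,0],[0,0,0]]]'
python3 -m creep '[[[0,0,0],[0,0,0]],[[0,0,0],[0,0,0]],[[0,0,0],[0,0,0]],[[0,0,0],[0,0,0]],[[0,0,0],[0,0,0]]]' 1 40
python3 -m creep '[[[0,0,-0.5],[0,0,0]],[[0,0,-1],[0,0,0]],[[0,0,-1],[0,0,0]],[[-1,0.8,-0.5],[0,0,0]],[[-1,0.8,0],[0,0,0]]]'
python3 -m creep '[[[-1,0.8,0],[0,0,0]],[[-1,0.8,0],[0,0,0]],[[-1,0.8,0],[0,0,0]],[[-1,0.9,0],[0,0,0]],[[-0.5,0,0],[0,0,0]]]'
python3 -m creep '[[[0,0,0],[0,0,0]],[[0,0,0],[0,0,0]],[[0,0,0],[0,0,0]],[[0,0,0],[0,0,0]],[[0,0,0],[0,0,0]]]'
python3 - <<'E'
from h import *
st=ctrl.read_state(); st,c,p=face((262,268),z=st["tcp_pos"][2]+.0243,tol=12); o=p-st["tcp_pos"][:2]; print(st["tcp_pos"],o, togo(st,(.6388-o[0],.0023-o[1],.0137)))
E
```

```text
time_s: 23.4
tcp_pos: [0.442, 0.2586, 0.0153]
tool_rot: [0.707, 0.707, -0.001, -0.0]
contact_force: [-0.1, 0.3, 0.2]
opening: 0.0855
gripper_force: 0.0
time_s: 24.02
tcp_pos: [0.442, 0.2591, 0.0059]
tool_rot: [0.707, 0.707, 0.001, 0.0]
contact_force: [0.8, -0.5, 0.6]
opening: 0.0852
gripper_force: 0.0
time_s: 24.65
tcp_pos: [0.4417, 0.2589, 0.0056]
tool_rot: [0.707, 0.707, 0.0, 0.0]
contact_force: [-1.2, -0.6, 6.6]
opening: 0.0398
gripper_force: 40.2
time_s: 25.28
tcp_pos: [0.5071, 0.1787, 0.1271]
tool_rot: [0.706, 0.708, 0.002, 0.001]
contact_force: [0.4, 0.4, -1.4]
opening: 0.0395
gripper_force: 40.6
time_s: 25.9
tcp_pos: [0.6391, -0.0036, 0.1242]
tool_rot: [0.708, 0.706, -0.0, 0.0]
contact_force: [-0.4, 0.0, -0.8]
opening: 0.0399
gripper_force: 40.7
time_s: 26.52
tcp_pos: [0.6376, -0.0004, 0.1255]
tool_rot: [0.707, 0.708, 0.0, 0.0]
contact_force: [0.7, 0.4, -1.7]
opening: 0.04
gripper_force: 40.7
encl 0.6382498741149902 0.000274430844001472 r 0.018429530784487724 ellipse ((0.6381993889808655, 0.00041036747279576957), (0.03600994870066643, 0.036286745220422745), 94.43596649169922)
[ 6.37605264e-01 -4.27462227e-04  1.25460695e-01] [0.00059412 0.00083783] [0.04747996 0.01451438 2.79401598]
```

```bash
python3 -m creep '[[[0.05,0.02,0.2],[0,0,0]],[[0,0,0.7],[0,0,0]],[[0,0,0.8],[0,0,0]],[[0,0,0.6],[0,0,0]],[[0,0,0.2],[0,0,0]]]'
python3 -m creep '[[[0,0,0.14],[0,0,0]],[[0,0,0.13],[0,0,0]],[[0,0,0.03],[0,0,0]],[[0,0,0],[0,0,0]],[[0,0,0],[0,0,0]]]'
python3 -m creep '[[[0,0,0],[0,0,0]],[[0,0,0],[0,0,0]],[[0,0,0],[0,0,0]],[[0,0,0],[0,0,0]],[[0,0,0],[0,0,0]]]' -1
python3 -m creep '[[[0,0,-1],[0,0,0]],[[0,0,-1],[0,0,0]],[[0,0,-1],[0,0,0]],[[-1,-1,-1],[0,0,0]],[[-1,-1,0],[0,0,0]]]'
python3 -m creep '[[[-1,-1,0],[0,0,0]],[[-1,-1,0],[0,0,0]],[[-1,-1,0],[0,0,0]],[[-1,0,0],[0,0,0]],[[0,0,0],[0,0,0]]]'
python3 - <<'E'
from h import *
c=vision.camera("top"); cv2.imwrite("pics/top9.png",cv2.resize(c["frame"][120:280,120:400,::-1],None,fx=2.8,fy=2.8,interpolation=cv2.INTER_CUBIC))
E
```

```text
time_s: 27.2
tcp_pos: [0.6373, 0.0012, 0.0231]
tool_rot: [0.707, 0.707, -0.001, -0.001]
contact_force: [-0.6, -0.4, -0.9]
opening: 0.0397
gripper_force: 40.7
time_s: 27.82
tcp_pos: [0.6387, 0.0009, 0.0137]
tool_rot: [0.707, 0.707, 0.0, 0.0]
contact_force: [0.1, -0.7, -0.3]
opening: 0.0394
gripper_force: 40.8
time_s: 28.45
tcp_pos: [0.6385, 0.001, 0.0133]
tool_rot: [0.707, 0.707, -0.0, 0.0]
contact_force: [0.3, -0.1, -0.2]
opening: 0.0856
gripper_force: 0.0
time_s: 29.08
tcp_pos: [0.5634, -0.0759, 0.1725]
tool_rot: [0.706, 0.708, 0.002, 0.003]
contact_force: [-0.1, -1.5, -0.2]
opening: 0.0853
gripper_force: 0.0
time_s: 29.7
tcp_pos: [0.4422, -0.2377, 0.1697]
tool_rot: [0.708, 0.706, -0.0, 0.001]
contact_force: [-0.1, 1.3, 0.0]
opening: 0.0853
gripper_force: 0.0
```

View pics/top9.png

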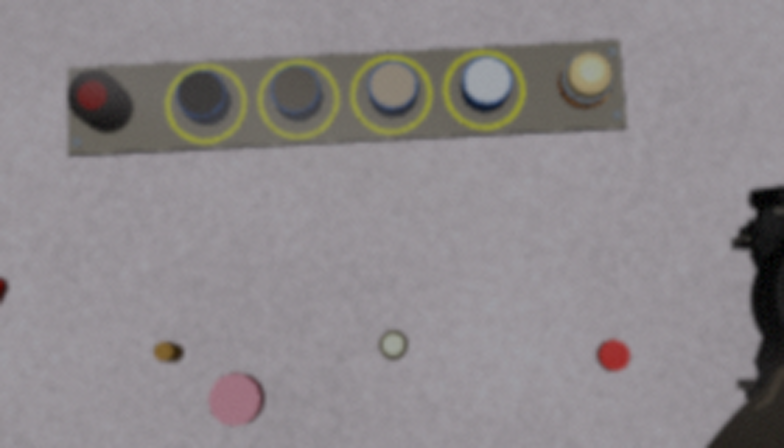

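All four standards stand in their rings in order: white (487,82) by the lamp, light grey (394,87), dark grey (298,92), and black (203,97) by the trap. The small offsets from the ring centres match parallax, and the arm is clear.

```bash
python3 -c "
from workcell import order; print(order.hand_in())"
```

```text
the job is handed in; nothing more can be done
None
```

The job is handed in: from lamp to trap, white, light grey, dark grey and black each stand face up in the middle of their ring, and the pink look-alike was left alone; it took about 30 s of the 90 s allowed.

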